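Load the smear-staining rack with the right bottles

ROBOT

A 6-joint arm with a two-finger parallel gripper is mounted at the origin on a cart in front of the work surface, level with it; the furniture and walls round the work are solid. World frame = base frame: x ahead of the robot, y to its left, z up, the work surface at z = 0. Lengths are in m, angles in rad, forces in N, time in s.
With the tool pointing down it reaches from about 0.375 to 0.9 m from the base axis. Payload 3.1 kg.
Tool frame: the origin (TCP) lies midway between the tips of the shut fingers; the grasp point (between the pads) lies 19 mm behind it (manip.grip_depth is the distance from the TCP to the grasp point, in m); z points along the fingers, y is the line along which they close (so a half turn about z gives the same grasp; the last joint's range is limited). The gripper opens to 85 mm and grips with 20 to 120 N. Pads are 22 mm wide; open, the fingers measure 114 mm over their backs; the gripper's body (76 mm by 85 mm) begins 54 mm behind the grasp point. The pads swing forward as they close: fully open they stand 13 mm farther back than shut.
Start: joints at [1.141, 0.527, 1.433, -0, 1.181, -0.178], TCP at [0.156, 0.605, 0.231] pointing down, gripper open.
Joint ranges: [-3.08, 3.08], [-0.75, 2.2], [0.22, 2.44], [-1.43, 4.57], [0, 2.65], [-2.85, 2.85]. Speed limits (rad/s): [2.79, 2.79, 3.14, 3.14, 3.14, 3.14].

INTERFACE

Orientations are given as a unit quaternion [x, y, z, w].
In Python, from station import telemetry, snapshot, manip gives the robot as it stands. The module is installed in compiled form; this text tells all that it offers.
- The arm moves only by the shell command python3 -m crank 'ROWS' [OPENING] [FORCE]. ROWS is text: rows parted by semicolons, each of 6 numbers parted by spaces: the shift along the tool's x, y, z as a fraction of full scale, then the turn, a rotation vector about the tool's x, y, z as a fraction of full scale. A call has exactly 5 rows; each row shifts and turns the commanded pose from where the row before left it, along the tool's axes as they then stand; what a row does not reach is not made up. Full scale, the value 1, is 4 cm for a shift and 90 degrees for a turn. A row lasts 1/10 s, in which the tool goes at most 50 mm and 8.59 degrees, less where a joint would pass 70% of its speed; a pose out of reach is approached as far as the arm can. A call with a number of a shift or a turn outside -1 to 1 is refused whole. A call with a gripper value outside its range is refused whole. OPENING is the opening, from -1 (shut) to 1 (fully open), set as the call begins (- or left out, the last holds). The fingers move at their own pace and stop on an object; FORCE is the grip in N (left out, the last holds). Time passes only in rows, so rows that do not move let the fingers close, or fill a call up. It gives the time, the measured TCP pose, the force, the opening and the grip force at its end, in the units of the state.
- telemetry.sense(): the state, without advancing time (a new reading comes with each control period).
- snapshot(name): name is "scene" or "top" or "wrist"; returns a dict with "image" (420x560x3 uint8, red, green, blue), "depth" (420x560 float32, m along the optical axis (not along the pixel's ray), 0 where there is no reading), "camera_matrix" (3x3 intrinsics, pixels), "rvec" (rotation vector, rad) and "tvec" (3), from world to camera coordinates, as OpenCV has them. Camera axes: x right, y down, z forward; pixel columns grow to the right and rows downward; lengths in m; the calibration is good to about 2 mm. A picture is of the moment at which its call begins.
- manip.sign_off(): hands the job in; it is judged then, once.
The state is a dict: "t": time; "q": joint angles; "qd": joint speeds; "tau": joint torques, N m; "tcp_pos": TCP position; "tool_rot": TCP orientation; "force": force on the tool from outside, world axes, zero at the start; "ft_torque": the same for the moment, N m; "finger_gap": opening from 0.0 (shut) to 1.0 (fully open); "gripper_force": force on a finger pad.
Only numpy, scipy, OpenCV 4.12 (cv2) and the standard library are available. Lean on these libraries where they do the work, as an engineer would, in place of code of your own. Each camera call takes 0.05 s, during which the arm holds its last target. There are 200 camera calls.

TASK

Load the bench rack for the next round of smear staining: stand the dropper bottle, the brown screw-cap bottle and the two larger white bottles upright in it, each fully down in the insert that is bored to its size. Set them down rather than dropping them in, and tip nothing over. The smallest white bottle and the squat brown jar are not part of the set: leave them standing where they are.

Things in the scene. Friction and masses are not known exactly. Their poses are not given: they have to be found in the camera images.
- dropper_bottle: Small brown glass dropper bottle, 82 mm tall: body 27 mm across up to a height of 48 mm, black collar 20 mm across from 47 to 55 mm, then a slim black dropper top about 10 mm across. About 40 g. Goes in the rack. Origin: centre of its underside; z points up along the bottle's axis; round, so its yaw does not matter.
- brown_bottle_98: Brown glass screw-cap bottle, 98 mm tall: body 42 mm across with a shoulder rising to the cap; cap 27 mm across from 83 to 98 mm height. About 110 g. Goes in the rack. Origin: centre of its underside; z points up along the bottle's axis; round, so its yaw does not matter.
- white_bottle_125: White plastic bottle, the middle one of three of the same shape: 125 mm tall, body 54 mm across with a shoulder rising to the cap; cap 32 mm across from 106 to 125 mm height. About 180 g. Goes in the rack. Origin: centre of its underside; z points up along the bottle's axis; round, so its yaw does not matter.
- white_bottle_135: White plastic bottle, the largest of three of the same shape: 135 mm tall, body 60 mm across with a shoulder rising to the cap; cap 35 mm across from 115 to 135 mm height. About 240 g. Goes in the rack. Origin: centre of its underside; z points up along the bottle's axis; round, so its yaw does not matter.
- white_bottle_105: White plastic bottle, the smallest of three of the same shape: 105 mm tall, body 48 mm across; cap 30 mm across from 89 to 105 mm height. About 150 g. Loose; not part of the set, stays where it stands. Origin: centre of its underside; z points up along the bottle's axis; round, so its yaw does not matter.
- brown_jar: Squat brown glass jar with a wide black lid: 78 mm tall, body 52 mm across; lid 47 mm across from 62 to 78 mm height. About 160 g. Loose; not part of the set, stays where it stands. Origin: centre of its underside; z points up along the bottle's axis; round, so its yaw does not matter.
- insert_34: Square grey plastic insert, 86 x 86 mm, 28 mm high, fixed in the rack, for the 27 mm dropper bottle. Round blind bore 34 mm wide, widening at the mouth to 44 mm (5 mm lead-in at 45 degrees); bore floor 6 mm above the underside. The four inserts sit 2 by 2 at 88 mm centres, in any order. Origin: centre of its underside, on the bore's axis, 10 mm above the worktop; x, y along its sides, z up.
- insert_49: Square grey plastic insert, 86 x 86 mm, 34 mm high, fixed in the rack, for the 42 mm brown screw-cap bottle. Round blind bore 49 mm wide, widening at the mouth to 59 mm (5 mm lead-in at 45 degrees); bore floor 6 mm above the underside. The rack is an aluminium tray, 186 x 186 mm. Origin: centre of its underside, on the bore's axis, 10 mm above the worktop; x, y along its sides, z up.
- insert_61: Square grey plastic insert, 86 x 86 mm, 40 mm high, fixed in the rack, for the 54 mm white bottle. Round blind bore 61 mm wide, widening at the mouth to 71 mm (5 mm lead-in at 45 degrees); bore floor 6 mm above the underside. The rack's rim is 26 mm high. Origin: centre of its underside, on the bore's axis, 10 mm above the worktop; x, y along its sides, z up.
- insert_67: Square grey plastic insert, 86 x 86 mm, 46 mm high, fixed in the rack, for the 60 mm white bottle. Round blind bore 67 mm wide, widening at the mouth to 77 mm (5 mm lead-in at 45 degrees); bore floor 6 mm above the underside. The rack has a low bar handle (30 mm out) at two ends. Origin: centre of its underside, on the bore's axis, 10 mm above the worktop; x, y along its sides, z up.
Mind the look-alikes: they are no part of the job. Leave any blue or purple look-alike of the white_bottle_125 alone.

How it is judged:
At the end, for the whole second after the job is handed in: Each of the four bottles rests on the floor of the bore for its size (underside 2 to 11 mm above the insert's), axis within 10 mm of the bore's, upright within 0.15 rad. The smallest white bottle and the jar stand upright within 30 mm of where they began. All at rest (horizontal distance between dropper_bottle and insert_34 below 0.01 m and z of dropper_bottle in the frame of insert_34 between 0.002 and 0.011 m and angle between each of dropper_bottle, brown_bottle_98, white_bottle_125, white_bottle_135, white_bottle_105, brown_jar's own z axis and vertical below 0.15 rad and linear speed of each of dropper_bottle, brown_bottle_98, white_bottle_125, white_bottle_135, white_bottle_105, brown_jar below 0.02 m/s and horizontal distance between brown_bottle_98 and insert_49 below 0.01 m and z of brown_bottle_98 in the frame of insert_49 between 0.002 and 0.011 m and horizontal distance between white_bottle_125 and insert_61 below 0.01 m and z of white_bottle_125 in the frame of insert_61 between 0.002 and 0.011 m and horizontal distance between white_bottle_135 and insert_67 below 0.01 m and z of white_bottle_135 in the frame of insert_67 between 0.002 and 0.011 m and distance of each of white_bottle_105, brown_jar from where it was at the start of the episode below 0.03 m); the robot touches nothing.
It fails at once if one of the six bottles and jars is tipped over (more than 0.6 rad from upright) (angle between any of dropper_bottle, brown_bottle_98, white_bottle_125, white_bottle_135, white_bottle_105, brown_jar's own z axis and vertical above 0.6 rad).
It fails at once if one of the four bottles is dropped (moves faster than 0.7 m/s, as after a fall of 25 mm, while no finger touches it) ((linear speed of dropper_bottle above 0.7 m/s and contact force between dropper_bottle and the fingers below 0.01 N) or (linear speed of brown_bottle_98 above 0.7 m/s and contact force between brown_bottle_98 and the fingers below 0.01 N) or (linear speed of white_bottle_125 above 0.7 m/s and contact force between white_bottle_125 and the fingers below 0.01 N) or (linear speed of white_bottle_135 above 0.7 m/s and contact force between white_bottle_135 and the fingers below 0.01 N)).
It also fails if it takes over 112 s, if anything falls off the work surface, if the arm or the gripper's body presses on something with over 40 N, if the wrist force passes 120 N, or if a joint passes its speed limit or range.

## Working session

There is one attempt and no reset: what is moved stays moved. The work goes in short steps, Python scripts to look and compute and a shell command to move; the robot and the scene stay as the last step left them, time stands still between calls to the robot, and variables do not carry over. Pictures are saved under pics/ and viewed, at most 14 in all, crops included, and the job is handed in when it is done.

```bash
mkdir -p pics; ls; python3 - <<'E'
from station import telemetry,snapshot,manip
import cv2,numpy as np
print(telemetry.sense(), manip.grip_depth)
for n in("scene","top"):
    s=snapshot(n); np.savez(n+"0.npz",**s); cv2.imwrite(f"pics/{n}0.png",s["image"][:,:,::-1])
    R=cv2.Rodrigues(np.array(s["rvec"]))[0]; print(n,-R.T@np.array(s["tvec"]).ravel(), R[2])
E
```

```text
pics
{'t': 0.0, 'q': array([ 1.14045861e+00,  5.28465142e-01,  1.43386788e+00, -9.44974666e-06,
        1.18137146e+00, -1.78483296e-01]), 'qd': array([ 0.00138259,  0.00057119, -0.0021894 , -0.00191085, -0.00042227,
       -0.00110593]), 'tau': array([ 6.57410292e-04, -4.42348981e+01, -1.78023577e+01, -1.64447497e-04,
        8.43127171e-03,  7.79646854e-06]), 'tcp_pos': array([0.15542178, 0.60465494, 0.23034517]), 'tool_rot': array([ 1.25592803e-01,  9.92081314e-01, -1.00867824e-03, -3.12322144e-04]), 'force': array([-0.84784496,  0.20043247, -1.19542614]), 'ft_torque': array([0.10064721, 0.05087681, 0.01264067]), 'gripper_force': 0.0, 'finger_gap': 0.999511816790428} 0.0187
scene [-0.18468351 -0.42313172  0.77236542] [ 0.60373047  0.40445722 -0.68696716]
top [0.30007904 0.02112489 1.18378066] [ 0.13416314  0.01142222 -0.99089343]
```

View pics/scene0.png

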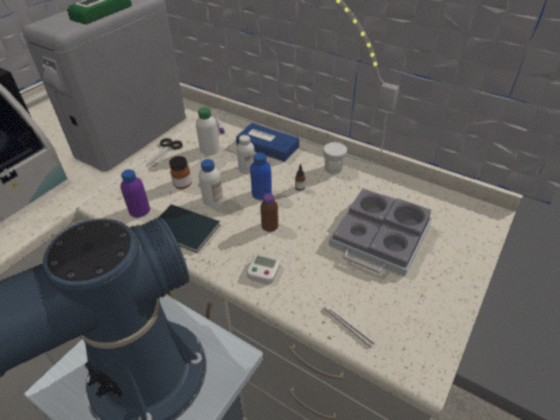

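View pics/top0.png

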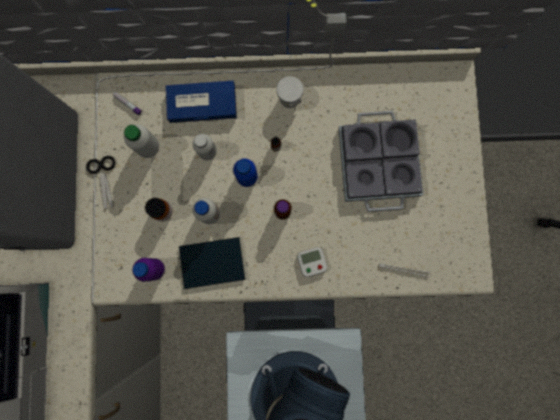

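```bash
cat > h.py <<'E'
import numpy as np,cv2
def cloud(s):
    K=s["camera_matrix"];d=s["depth"];R=cv2.Rodrigues(np.array(s["rvec"]))[0];t=np.array(s["tvec"]).ravel()
    v,u=np.indices(d.shape)
    c=np.dstack([(u-K[0,2])/K[0,0]*d,(v-K[1,2])/K[1,1]*d,d])
    P=(c-t)@R; P[d==0]=np.nan
    return P
def proj(s,p):
    return cv2.projectPoints(np.array(p,float).reshape(-1,1,3),s["rvec"],s["tvec"],s["camera_matrix"],None)[0].reshape(-1,2)
E
python3 - <<'E'
import numpy as np,cv2
from h import *
s=dict(np.load("top0.npz")); P=cloud(s)
print(proj(s,[[0,0,0],[.5,0,0],[.5,.3,0],[.156,.605,.23]]).round())
print("table z",np.nanmedian(P[240:290,430:470,2]))
for n,(u,v) in dict(green=(132,132),white=(203,142),blue=(203,208),bluebot=(246,172),purple=(149,269),brown=(283,208),jar=(155,207),drop=(276,144),cup=(289,92)).items():
    w=P[v-22:v+23,u-22:u+23].reshape(-1,3); w=w[~np.isnan(w[:,0])]
    zm=np.percentile(w[:,2],99.5); 
    top=w[w[:,2]>w[:,2].max()-.006]
    print(n,w[:,2].max().round(4),zm.round(4),len(top),((top[:,:2].min(0)+top[:,:2].max(0))/2).round(4),np.ptp(top[:,:2],axis=0).round(3))
# rack
w=P[115:205,335:430].reshape(-1,3)
for lo,hi in((.034,.0395),(.0395,.0475),(.0475,.053),(.053,.062)):
    a=w[(w[:,2]>lo)&(w[:,2]<hi)]; print(lo,len(a),a.mean(0),a.min(0) if len(a) else 0,a.max(0) if len(a) else 0)
im=cv2.resize(s["image"][95:220,320:450],None,fx=6,fy=4.8,interpolation=cv2.INTER_CUBIC)
cv2.imwrite("pics/rack.png",np.clip(im[:,:,::-1]*1.8,0,255))
E
```

```text
[[294. 396.]
 [287. 184.]
 [166. 188.]
 [-21. 351.]]
table z 0.001860276203997712
green 0.1426 0.1387 66 [0.6061 0.3473] [0.03  0.029]
white 0.1113 0.1082 81 [0.5903 0.1988] [0.028 0.025]
blue 0.1307 0.1287 119 [0.434  0.1945] [0.031 0.029]
bluebot 0.1331 0.1287 42 [0.5223 0.1015] [0.027 0.027]
purple 0.1305 0.129 116 [0.303 0.33 ] [0.03  0.028]
brown 0.1041 0.1021 66 [0.4339 0.0157] [0.023 0.023]
jar 0.0857 0.0827 101 [0.4431 0.3089] [0.042 0.041]
drop 0.0944 0.0753 2 [0.5298 0.0767] [0.002 0.   ]
cup 0.0763 0.0751 331 [ 0.7183 -0.0097] [0.063 0.062]
0.034 790 [ 0.51016258 -0.19345457  0.03753181] [ 0.45865067 -0.31356509  0.03401242] [ 0.62871612 -0.13504674  0.03949506]
0.0395 1528 [ 0.51736858 -0.23473213  0.04345066] [ 0.45983944 -0.31498419  0.03950277] [ 0.6358202  -0.13489423  0.04749475]
0.0475 807 [ 0.57639704 -0.20809213  0.0501895 ] [ 0.46628102 -0.31254751  0.04751666] [ 0.63965533 -0.13540711  0.05299945]
0.053 780 [ 0.59381751 -0.24982439  0.05650949] [ 0.54841098 -0.31153764  0.05300563] [ 0.63925557 -0.13629882  0.06192551][ WARN:0@0.096] global loadsave.cpp:1063 imwrite_ Unsupported depth image for selected encoder is fallbacked to CV_8U.
```

View pics/rack.png

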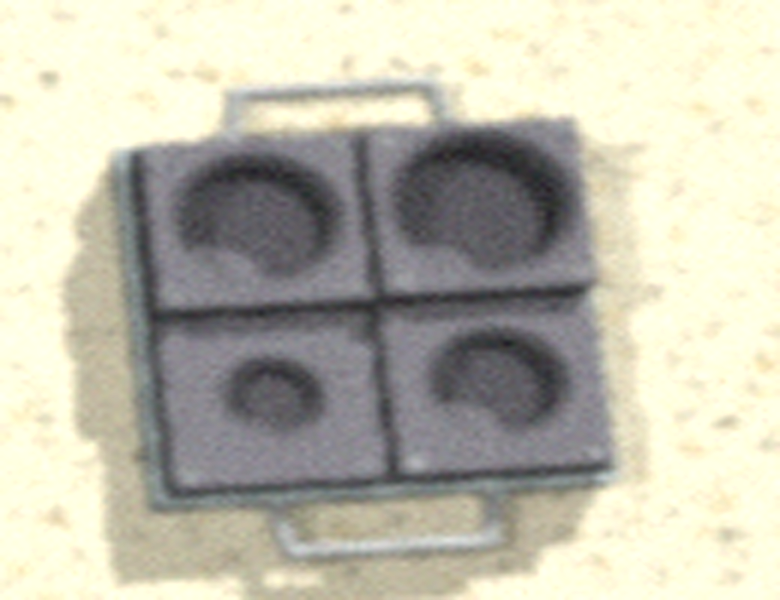

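```bash
cat >> h.py <<'E'
def cast(s,uv,z):
    K=s["camera_matrix"];R=cv2.Rodrigues(np.array(s["rvec"]))[0];t=np.array(s["tvec"]).ravel()
    uv=np.atleast_2d(uv); d=np.c_[(uv[:,0]-K[0,2])/K[0,0],(uv[:,1]-K[1,2])/K[1,1],np.ones(len(uv))]@R
    C=-R.T@t; return (C+d*((z-C[2])/d[:,2:]))[:,:2]
E
python3 - <<'E'
import numpy as np,cv2
from h import *
S={n:dict(np.load(n+"0.npz")) for n in("top","scene")}
B=dict(w135=(.606,.347,.135,.0175),w125=(.434,.1945,.125,.016),brown=(.434,.016,.098,.0135),w105=(.59,.199,.105,.015),jar=(.443,.309,.078,.0235),blue=(.522,.101,.125,.016))
for n,s in S.items():
    P=cloud(s); 
    for b,(x,y,h,r) in B.items():
        m=(np.hypot(P[...,0]-x,P[...,1]-y)<.035)&(P[...,2]>h-.004)
        v,u=np.nonzero(m); w=cast(s,np.c_[u,v],h).astype(np.float32)
        c,rr=cv2.minEnclosingCircle(w); print(n,b,len(u),np.round(c,4),round(rr,4),"mean",w.mean(0).round(4),"z",np.median(P[m][:,2]).round(4))
    u0,v0=proj(s,[.59,.03,.05])[0].astype(int)
    w=P[v0-25:v0+25,u0-25:u0+25].reshape(-1,3)
    for lo,hi in((.015,.045),(.048,.056),(.06,.09)):
        a=w[(w[:,2]>lo)&(w[:,2]<hi)]; a=a[np.hypot(a[:,0]-.59,a[:,1]-.03)<.05]; print(n,"drop",lo,len(a),np.median(a,0).round(4),np.ptp(a,axis=0).round(3))
    for k,(x,y,zt,rm) in dict(i34=(.5,-.18,.038,22),i49=(.5,-.27,.044,29.5),i61=(.59,-.18,.05,35.5),i67=(.595,-.265,.056,38.5)).items():
        m=(np.abs(P[...,0]-x)<.055)&(np.abs(P[...,1]-y)<.055)&(np.abs(P[...,2]-zt-.0015)<.0035)
        m=cv2.morphologyEx(m.astype(np.uint8),cv2.MORPH_OPEN,np.ones((2,2)))
        v,u=np.nonzero(m); w=cast(s,np.c_[u,v],zt).astype(np.float32)
        r=cv2.minAreaRect(w*1000); print(n,k,len(u),np.round(r[0],1),np.round(r[1],1),round(r[2],1))
E
```

```text
top w135 183 [0.6063 0.3477] 0.0175 mean [0.6062 0.3476] z 0.1358
top w125 161 [0.4337 0.1941] 0.0163 mean [0.4337 0.1946] z 0.1257
top brown 107 [0.4338 0.0155] 0.0135 mean [0.4337 0.0159] z 0.0989
top w105 127 [0.5897 0.1986] 0.0153 mean [0.5902 0.1988] z 0.1059
top jar 317 [0.4431 0.3093] 0.0238 mean [0.4433 0.3094] z 0.0787
top blue 160 [0.5226 0.1011] 0.0163 mean [0.5227 0.101 ] z 0.1262
top drop 0.015 57 [0.5881 0.0278 0.0392] [0.02  0.025 0.029]
top drop 0.048 23 [0.5936 0.0274 0.0547] [0.019 0.019 0.006]
top drop 0.06 17 [0.5952 0.0272 0.0732] [0.007 0.007 0.02 ]
top i34 895 [ 502.3 -187.5] [87.6 90.5] 1.9
top i49 780 [ 505.7 -272.6] [87.7 86.5] 2.2
top i61 587 [ 588.6 -184.6] [85.3 92.1] 1.8
top i67 525 [ 592.  -269.4] [85.8 86.3] 2.5
scene w135 63 [0.603  0.3429] 0.0189 mean [0.6029 0.3443] z 0.1332
scene w125 83 [0.43   0.1918] 0.0169 mean [0.4311 0.1919] z 0.1231
scene brown 68 [0.4308 0.0125] 0.0138 mean [0.4312 0.0131] z 0.0965
scene w105 54 [0.5869 0.1947] 0.0154 mean [0.5863 0.1945] z 0.1028
scene jar 150 [0.4401 0.3067] 0.0246 mean [0.4406 0.307 ] z 0.076
scene blue 77 [0.5192 0.0972] 0.0167 mean [0.5195 0.0982] z 0.1233
scene drop 0.015 101 [0.5882 0.0213 0.0314] [0.023 0.025 0.028]
scene drop 0.048 26 [0.5933 0.0234 0.0521] [0.022 0.02  0.007]
scene drop 0.06 19 [0.5945 0.0268 0.0699] [0.01  0.008 0.015]
scene i34 392 [ 505. -192.] [96.2 91.3] 1.8
scene i49 234 [ 509.3 -269.1] [99.4 88.6] 4.7
scene i61 147 [ 590.2 -190.6] [88.5 95.6] 2.8
scene i67 80 [ 590.2 -271.5] [83.3 81.5] 2.6
```

```bash
cat > go.py <<'E'
import sys,numpy as np
from station import telemetry
from scipy.spatial.transform import Rotation as Ro
s=telemetry.sense(); R=Ro.from_quat(s["tool_rot"]).as_matrix()
p=s["tcp_pos"]; print("t",round(s["t"],2),"tcp",p.round(4),"yaw_y",np.degrees(np.arctan2(R[1,1],R[0,1])).round(2),"tilt",R[2].round(4),"gap",round(s["finger_gap"],3),"gf",round(s["gripper_force"],1),"F",s["force"].round(1))
if len(sys.argv)>1:
    T=np.array([float(a) for a in sys.argv[1:4]]); print("tool shift units (4cm):",(R.T@(T-p)/.04).round(3))
E
python3 -m crank '0 0 0 0 0 0.08; 0 0 0 0 0 0.08; 0 0 0 0 0 0.08; 0 0 0 0 0 0.08; 0 0 0 0 0 0' 1 40
python3 go.py 0.594 0.0255 0.2
```

```text
t: 0.6
tcp_pos: [0.1555, 0.6049, 0.2308]
tool_rot: [0.368, 0.93, -0.001, -0.0]
force: [0.2, -0.3, -0.1]
finger_gap: 1.002
gripper_force: 0.0
t 0.6 tcp [0.1555 0.6049 0.2308] yaw_y 46.79 tilt [-4.0e-04 -1.2e-03 -1.0e+00] gap 1.002 gf 0.0 F [ 0.2 -0.3 -0.1]
tool shift units (4cm): [-17.908  -3.05    0.78 ]
```

```bash

python3 -m crank '-0.5 -0.08 0 0 0 0; -0.9 -0.15 0 0 0 0; -0.9 -0.15 0 0 0 0; -0.9 -0.15 0 0 0 0; -0.9 -0.15 0 0 0 0' >/dev/null
python3 -m crank '-0.9 -0.15 0 0 0 0; -0.9 -0.15 0 0 0 0; -0.9 -0.15 0 0 0 0; -0.9 -0.15 0 0 0 0; -0.9 -0.15 0 0 0 0' >/dev/null
python3 -m crank '-0.9 -0.15 0 0 0 0; -0.9 -0.15 0 0 0 0; -0.9 -0.15 0 0 0 0; -0.9 -0.15 0 0 0 0; -0.9 -0.15 0 0 0 0' >/dev/null
python3 -m crank '-0.9 -0.15 0 0 0 0; -0.9 -0.15 0 0 0 0; -0.9 -0.15 0 0 0 0; -0.9 -0.15 0 0 0 0; -0.9 -0.15 0 0 0 0'
python3 go.py 0.594 0.0255 0.2
python3 - <<'E'
from h import *
from station import snapshot
s=snapshot("wrist"); np.savez("w1.npz",**s); cv2.imwrite("pics/w1.png",s["image"][:,:,::-1])
print(proj(s,[[.594,.0255,.055],[.594,.0255,.082]]).round(1))
E
```

```text
t: 2.6
tcp_pos: [0.5889, 0.0364, 0.2311]
tool_rot: [0.367, 0.93, -0.0, -0.0]
force: [0.7, 0.9, 0.3]
finger_gap: 0.999
gripper_force: 0.0
t 2.6 tcp [0.5889 0.0364 0.2311] yaw_y 46.94 tilt [ 6.e-04 -3.e-04 -1.e+00] gap 0.999 gf 0.0 F [0.7 0.9 0.3]
tool shift units (4cm): [-0.28  -0.113  0.776]
[[277.5 201.8]
 [277.  209.5]]
```

View pics/w1.png

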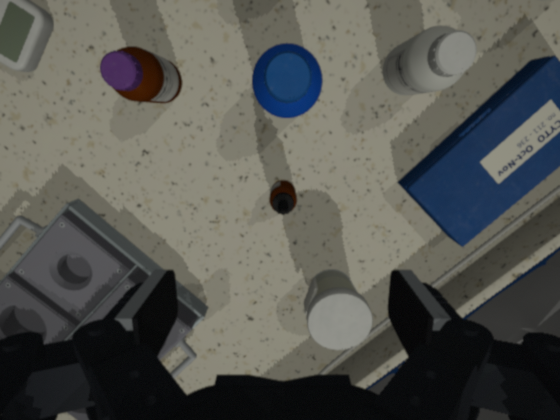

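```bash

python3 -m crank '-0.2 -0.1 0 0 0 0; 0 0 0 0 0 0; 0 0 0 0 0 0; 0 0 0 0 0 0; 0 0 0 0 0 0' >/dev/null
python3 go.py 0.594 0.0255 0.2
python3 - <<'E'
from h import *
from station import snapshot
s=snapshot("wrist"); np.savez("w2.npz",**s); P=cloud(s)
R=cv2.Rodrigues(np.array(s["rvec"]))[0]; print("cam",-R.T@np.array(s["tvec"]).ravel(),s["camera_matrix"][0,0])
g=s["image"].astype(int)
for b,(x,y,h) in dict(brown=(.434,.016,.098),w105=(.59,.199,.105),blue=(.522,.101,.125)).items():
    m=(np.hypot(P[...,0]-x,P[...,1]-y)<.035)&(np.abs(P[...,2]-h)<.006)
    v,u=np.nonzero(m); 
    if len(u): c,r=cv2.minEnclosingCircle(cast(s,np.c_[u,v],h).astype(np.float32)); print(b,len(u),np.round(c,4),r)
d=np.hypot(P[...,0]-.594,P[...,1]-.026)<.03
for lo,hi,h in((.047,.06,.055),(.066,.09,.082),(.03,.0465,.044)):
    m=d&(P[...,2]>lo)&(P[...,2]<hi); v,u=np.nonzero(m)
    if len(u):c,r=cv2.minEnclosingCircle(cast(s,np.c_[u,v],h).astype(np.float32)); print("drop",lo,len(u),np.round(c,4),round(r,4),P[m].mean(0).round(4))
for k,(x,y,zt) in dict(i34=(.5,-.185,.038),i49=(.505,-.273,.044),i61=(.59,-.184,.05),i67=(.593,-.27,.056)).items():
    m=(np.abs(P[...,0]-x)<.055)&(np.abs(P[...,1]-y)<.055)&(np.abs(P[...,2]-zt)<.002)
    v,u=np.nonzero(m)
    if len(u):
        r=cv2.minAreaRect(cast(s,np.c_[u,v],zt).astype(np.float32)*1000); print(k,len(u),np.round(r[0],1),np.round(r[1],1),round(r[2],1))
E
```

```text
t 3.15 tcp [0.5909 0.0304 0.2314] yaw_y 46.87 tilt [ 3.e-04 -1.e-04 -1.e+00] gap 0.998 gf 0.0 F [-0.3 -0.7 -0.3]
tool shift units (4cm): [-0.14  -0.035  0.786]
cam [0.54106175 0.07740485 0.37394457] 356.13153545562307
brown 1214 [0.437 0.017] 0.014088155701756477
w105 1589 [0.5914 0.1971] 0.015632404014468193
blue 1960 [0.5249 0.1008] 0.016139430925250053
drop 0.047 275 [0.5982 0.0283] 0.0107 [0.5972 0.0294 0.054 ]
drop 0.066 99 [0.5964 0.03  ] 0.005 [0.5976 0.0287 0.0746]
drop 0.03 251 [0.5971 0.0293] 0.0139 [0.5936 0.032  0.0397]
i34 5526 [ 509.2 -184. ] [93.5 92.4] 2.0
i49 1881 [ 515.1 -245.3] [82.9 84.7] 34.7
i61 1271 [ 592.7 -186.3] [ 85.2 103.7] 2.3
i67 127 [ 587.6 -270.1] [ 15.2 113.4] 45.2
```

```bash

python3 -m crank '-0.116 0.026 0.6 0 0 0; 0 0 0.8 0 0 0; 0 0 0.8 0 0 0; 0 0 0.8 0 0 0; 0 0 0.6 0 0 0' >/dev/null
python3 -m crank '0 0 0.5 0 0 0; 0 0 0.4 0 0 0; 0 0 0.3 0 0 0; 0 0 0.2 0 0 0; 0 0 0.1 0 0 0' >/dev/null
python3 -m crank '0 0 0 0 0 0; 0 0 0 0 0 0; 0 0 0 0 0 0; 0 0 0 0 0 0; 0 0 0 0 0 0' -1 30 >/dev/null; python3 go.py .595 .028 .026
python3 -m crank '0 0 0 0 0 0; 0 0 0 0 0 0; 0 0 0 0 0 0; 0 0 0 0 0 0; 0 0 0 0 0 0' ; python3 go.py .595 .028 .026
```

```text
t 4.7 tcp [0.5961 0.0268 0.0281] yaw_y 46.77 tilt [-1.2e-03  8.0e-04 -1.0e+00] gap 0.296 gf 29.2 F [-0.6  0.   2.6]
tool shift units (4cm): [0.04  0.003 0.052]
t: 5.2
tcp_pos: [0.5961, 0.0268, 0.028]
tool_rot: [0.368, 0.93, 0.0, 0.001]
force: [-0.4, 0.3, 5.3]
finger_gap: 0.299
gripper_force: 29.5
t 5.2 tcp [0.5961 0.0268 0.028 ] yaw_y 46.77 tilt [-1.1e-03  8.0e-04 -1.0e+00] gap 0.299 gf 29.5 F [-0.4  0.3  5.3]
tool shift units (4cm): [0.041 0.003 0.05 ]
```

```bash

python3 -m crank '0 0 -0.2 0 0 0; 0 0 -0.5 0 0 0; 0 0 -0.7 0 0 0; 0 0 -0.6 0 0 0; 0 0 -0.3 0 0 0' - 40 ; python3 go.py .5015 -.1862 .12
```

```text
t: 5.7
tcp_pos: [0.5963, 0.0268, 0.1213]
tool_rot: [0.368, 0.93, 0.0, 0.001]
force: [0.1, -0.1, -0.3]
finger_gap: 0.29
gripper_force: 39.1
t 5.7 tcp [0.5963 0.0268 0.1213] yaw_y 46.78 tilt [-0.0022  0.0016 -1.    ] gap 0.29 gf 39.1 F [ 0.1 -0.1 -0.3]
tool shift units (4cm): [-1.92  -5.505  0.029]
```

```bash

python3 -m crank '-0.1 -0.3 0 0 0 0; -0.2 -0.6 0 0 0 0; -0.3 -0.8 0 0 0 0; -0.3 -0.8 0 0 0 0; -0.3 -0.8 0 0 0 0' >/dev/null
python3 -m crank '-0.3 -0.8 0 0 0 0; -0.2 -0.7 0 0 0 0; -0.12 -0.4 0 0 0 0; -0.1 -0.1 0 0 0 0; 0 0 0 0 0 0' >/dev/null
python3 -m crank '0 0 0.3 0 0 0; 0 0 0.3 0 0 0; 0 0 0.2 0 0 0; 0 0 0.1 0 0 0; 0 0 0 0 0 0' >/dev/null
python3 go.py .5015 -.1862 .08
python3 - <<'E'
from h import *
from station import snapshot
ims=[]
for n in("top","scene","wrist"):
    s=snapshot(n); np.savez(n+"3.npz",**s)
    if n=="wrist": ims.append(cv2.resize(s["image"],(400,300))); continue
    u,v=proj(s,[.53,-.21,.05])[0].astype(int); print(n,u,v)
    c=s["image"][max(v-55,0):v+55,u-70:u+70]; ims.append(cv2.resize(c,(400,300)))
cv2.imwrite("pics/p3.png",np.vstack([np.hstack(ims[:2]),np.hstack([ims[2],ims[2]*0])])[:,:,::-1])
E
```

```text
t 7.2 tcp [ 0.5059 -0.1794  0.0822] yaw_y 46.82 tilt [ 2.1e-03 -4.0e-04 -1.0e+00] gap 0.29 gf 39.1 F [-0.  -0.5  0.6]
tool shift units (4cm): [-0.036 -0.199  0.056]
top 376 165
scene 373 222
```

View pics/p3.png

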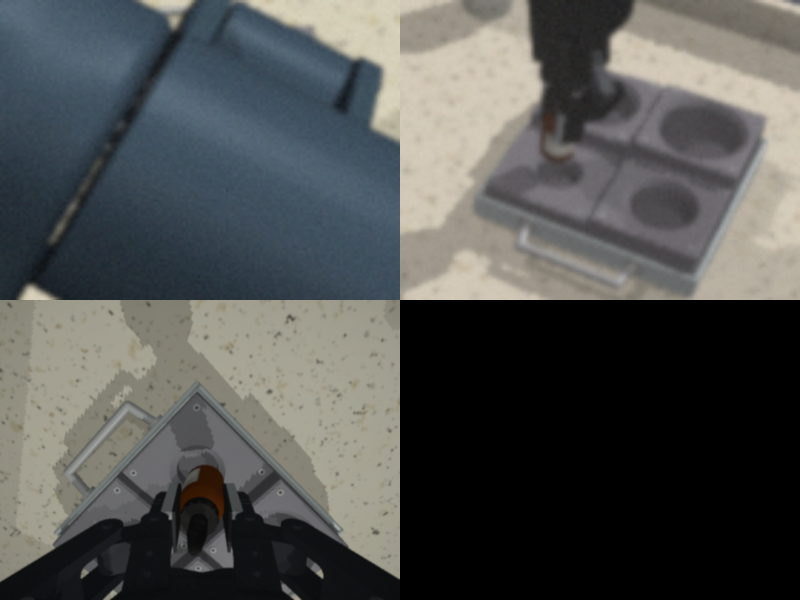

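```bash
cat >> h.py <<'E'
def ring(s,im,x,y,z,r,col,k=1):
    a=np.linspace(0,2*np.pi,60); p=proj(s,np.c_[x+r*np.cos(a),y+r*np.sin(a),np.full(60,z)])
    cv2.polylines(im,[np.round(p*k).astype(np.int32)],True,col,1)
E
python3 - <<'E'
from h import *
s=dict(np.load("wrist3.npz")); k=3
im=np.ascontiguousarray(cv2.resize(s["image"],None,fx=k,fy=k,interpolation=cv2.INTER_CUBIC))
tx,ty=.5059,-.1794
ring(s,im,.5015,-.1862,.038,.022,(0,255,0),k)
ring(s,im,tx,ty,.054,.0135,(255,255,0),k)
ring(s,im,tx,ty,.054+.048,.0135,(0,255,255),k)
cv2.imwrite("pics/p4.png",np.clip(im[540:1140,440:1200,::-1]*1.5,0,255).astype(np.uint8))
P=cloud(s)
m=(np.abs(P[...,2]-.038)<.003)&(np.abs(P[...,0]-.5)<.06)&(np.abs(P[...,1]+.187)<.06);v,u=np.nonzero(m)
r=cv2.minAreaRect(cast(s,np.c_[u,v],.038).astype(np.float32)*1000);print(len(u),r, np.nanmedian(P[m],0))
E
```

```text
13813 ((512.5321044921875, -194.85986328125), (100.83573150634766, 110.71366119384766), 2.1229100227355957) [ 0.48585688 -0.16394706  0.03774517]
```

View pics/p4.png

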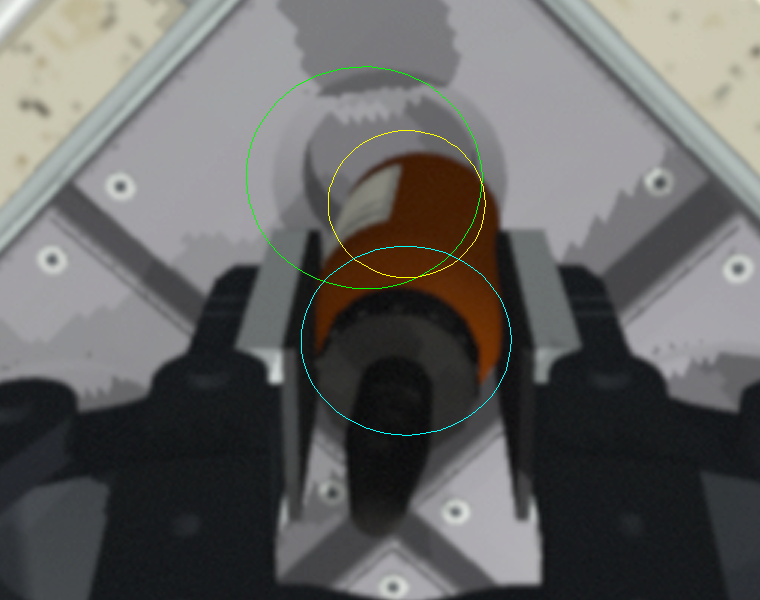

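```bash

python3 -m crank '0 -0.135 0 0 0 0; 0 0 0.1 0 0 0; 0 0 0.2 0 0 0; 0 0 0.2 0 0 0; 0 0 0.1 0 0 0' 
python3 -m crank '0 0 0.1 0 0 0; 0 0 0.1 0 0 0; 0 0 0.05 0 0 0; 0 0 0.05 0 0 0; 0 0 0 0 0 0'; python3 go.py .5022 -.1833 .044
```

```text
t: 7.85
tcp_pos: [0.5021, -0.1838, 0.0582]
tool_rot: [0.368, 0.93, 0.0, -0.001]
force: [0.9, -0.5, 0.1]
finger_gap: 0.292
gripper_force: 39.1
t: 8.35
tcp_pos: [0.5026, -0.1841, 0.0472]
tool_rot: [0.368, 0.93, 0.0, -0.0]
force: [-0.3, -0.5, -0.6]
finger_gap: 0.289
gripper_force: 39.1
t 8.35 tcp [ 0.5026 -0.1841  0.0472] yaw_y 46.77 tilt [ 2.e-04 -0.e+00 -1.e+00] gap 0.289 gf 39.1 F [-0.3 -0.5 -0.6]
tool shift units (4cm): [0.02  0.007 0.079]
```

```bash

python3 -m crank '0 0 0.05 0 0 0; 0 0 0.03 0 0 0; 0 0 0 0 0 0; 0 0 0 0 0 0; 0 0 0 0 0 0'; python3 -m crank '0 0 0 0 0 0; 0 0 0 0 0 0; 0 0 0 0 0 0; 0 0 0 0 0 0; 0 0 0 0 0 0' 0.0
python3 -m crank '0 0 -0.1 0 0 0; 0 0 -0.3 0 0 0; 0 0 -0.5 0 0 0; 0 0 -0.7 0 0 0; 0 0 -0.7 0 0 0' >/dev/null
python3 -m crank '0 0 -0.5 0 0 0; 0 0 -0.3 0 0 0; 0 0 -0.1 0 0 0; 0 0 0 0 0 0; 0 0 0 0 0 0'; python3 go.py .435 .0155 .18
python3 - <<'E'
from h import *
from station import snapshot
s=snapshot("wrist"); np.savez("w5.npz",**s); k=2
im=np.ascontiguousarray(cv2.resize(s["image"],None,fx=k,fy=k,interpolation=cv2.INTER_CUBIC))
for x,y,z,r in((.5015,-.1862,.038,.022),(.5049,-.2742,.044,.0295),(.5895,-.1828,.05,.0355),(.5929,-.2708,.056,.0385)): ring(s,im,x,y,z,r,(0,255,0),k)
u,v=(proj(s,[.53,-.21,.05])[0]*k).astype(int); print(u,v)
cv2.imwrite("pics/p5.png",np.clip(im[240:840,160:960,::-1]*1.3,0,255).astype(np.uint8))
P=cloud(s); d=np.hypot(P[...,0]-.503,P[...,1]+.185)<.03
print("top z",np.nanmax(P[d][:,2]))
E
```

```text
t: 8.85
tcp_pos: [0.5027, -0.1841, 0.0442]
tool_rot: [0.368, 0.93, -0.0, 0.0]
force: [0.6, -0.5, 0.1]
finger_gap: 0.292
gripper_force: 39.2
t: 9.35
tcp_pos: [0.5026, -0.1841, 0.0441]
tool_rot: [0.368, 0.93, 0.0, -0.0]
force: [0.6, -0.7, -0.5]
finger_gap: 0.503
gripper_force: 0.0
t: 10.35
tcp_pos: [0.502, -0.1837, 0.1713]
tool_rot: [0.368, 0.93, 0.0, -0.001]
force: [0.4, -0.6, 0.4]
finger_gap: 0.5
gripper_force: 0.0
t 10.35 tcp [ 0.502  -0.1837  0.1713] yaw_y 46.77 tilt [ 1.8e-03 -4.0e-04 -1.0e+00] gap 0.5 gf 0.0 F [ 0.4 -0.6  0.4]
tool shift units (4cm): [ 4.632  2.482 -0.209]
564 503
top z 0.26703079827909054
```

View pics/p5.png

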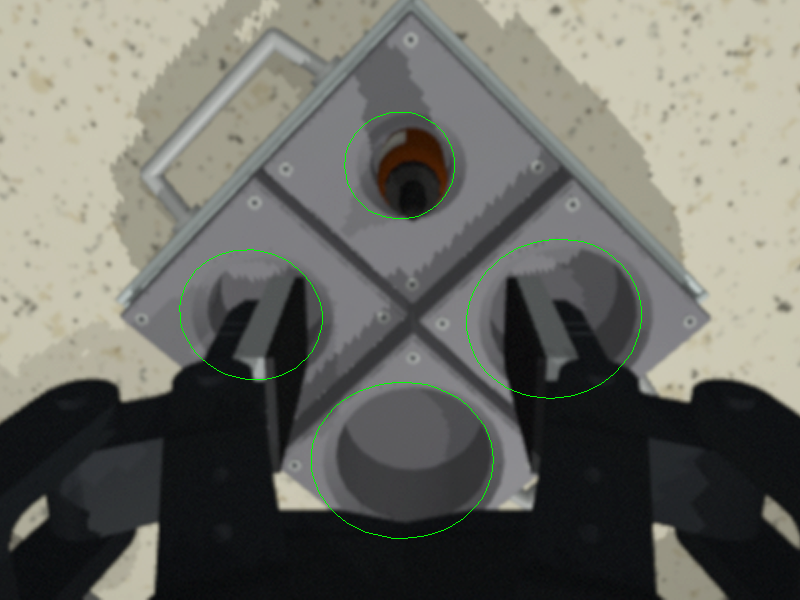

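```bash

python3 -m crank '0.3 0.16 0 0 0 0; 0.6 0.3 0 0 0 0; 0.8 0.4 0 0 0 0; 0.8 0.4 0 0 0 0; 0.8 0.4 0 0 0 0' 1 40 >/dev/null
python3 -m crank '0.7 0.4 0 0 0 0; 0.4 0.3 0 0 0 0; 0.2 0.1 0 0 0 0; 0 0 0 0 0 0; 0 0 0 0 0 0' >/dev/null
python3 go.py .4353 .0163 .045
```

```text
t 11.4 tcp [0.4362 0.0133 0.172 ] yaw_y 46.79 tilt [-4.e-04 -1.e-04 -1.e+00] gap 1.002 gf 0.0 F [ 0.9 -0.3  0.4]
tool shift units (4cm): [0.07  0.039 3.175]
```

```bash

python3 -m crank '0.07 0.04 0.2 0 0 0; 0 0 0.5 0 0 0; 0 0 0.7 0 0 0; 0 0 0.7 0 0 0; 0 0 0.5 0 0 0' >/dev/null
python3 -m crank '0 0 0.3 0 0 0; 0 0 0.2 0 0 0; 0 0 0.05 0 0 0; 0 0 0 0 0 0; 0 0 0 0 0 0' 
python3 -m crank '0 0 0 0 0 0; 0 0 0 0 0 0; 0 0 0 0 0 0; 0 0 0 0 0 0; 0 0 0 0 0 0' -1 40 >/dev/null
python3 -m crank '0 0 0 0 0 0; 0 0 0 0 0 0; 0 0 0 0 0 0; 0 0 -0.1 0 0 0; 0 0 -0.2 0 0 0'; python3 go.py .4353 .0163 .045 
python3 -m crank '0 0 -0.4 0 0 0; 0 0 -0.6 0 0 0; 0 0 -0.6 0 0 0; 0 0 -0.4 0 0 0; 0 0 -0.2 0 0 0'; python3 go.py .5064 -.2722 .14
```

```text
t: 12.4
tcp_pos: [0.4354, 0.0165, 0.0465]
tool_rot: [0.368, 0.93, 0.0, 0.001]
force: [-0.4, -0.1, -0.6]
finger_gap: 1.0
gripper_force: 0.0
t: 13.4
tcp_pos: [0.4346, 0.0168, 0.0582]
tool_rot: [0.368, 0.93, -0.0, -0.001]
force: [0.1, 1.3, -1.0]
finger_gap: 0.469
gripper_force: 40.5
t 13.4 tcp [0.4346 0.0168 0.0582] yaw_y 46.78 tilt [ 1.2e-03 -7.0e-04 -1.0e+00] gap 0.469 gf 40.5 F [ 0.1  1.3 -1. ]
tool shift units (4cm): [-0.023  0.003  0.329]
t: 13.9
tcp_pos: [0.4355, 0.0167, 0.1478]
tool_rot: [0.368, 0.93, 0.0, 0.001]
force: [0.4, -0.2, -1.8]
finger_gap: 0.471
gripper_force: 40.6
t 13.9 tcp [0.4355 0.0167 0.1478] yaw_y 46.79 tilt [-0.0023  0.0014 -1.    ] gap 0.471 gf 40.6 F [ 0.4 -0.2 -1.8]
tool shift units (4cm): [-6.237 -4.049  0.205]
```

```bash

python3 -m crank '-0.2 -0.15 -0.2 0 0 0; -0.5 -0.35 -0.3 0 0 0; -0.7 -0.5 -0.3 0 0 0; -0.8 -0.5 -0.2 0 0 0; -0.8 -0.5 0 0 0 0' >/dev/null
python3 -m crank '-0.8 -0.5 0 0 0 0; -0.8 -0.5 0 0 0 0; -0.7 -0.45 0 0 0 0; -0.5 -0.3 0 0 0 0; -0.2 -0.2 0 0 0 0' >/dev/null
python3 -m crank '-0.2 -0.1 0.2 0 0 0; 0 0 0.5 0 0 0; 0 0 0.7 0 0 0; 0 0 0.5 0 0 0; 0 0 0.2 0 0 0' >/dev/null
python3 -m crank '0 0 0 0 0 0; 0 0 0 0 0 0; 0 0 0 0 0 0; 0 0 0 0 0 0; 0 0 0 0 0 0'
python3 go.py .5064 -.2722 .11
```

```text
t: 15.9
tcp_pos: [0.5051, -0.2715, 0.1029]
tool_rot: [0.368, 0.93, -0.0, 0.001]
force: [0.2, 0.6, -1.1]
finger_gap: 0.472
gripper_force: 40.7
t 15.9 tcp [ 0.5051 -0.2715  0.1029] yaw_y 46.77 tilt [-1.5e-03  1.0e-04 -1.0e+00] gap 0.472 gf 40.7 F [ 0.2  0.6 -1.1]
tool shift units (4cm): [-0.036  0.009 -0.177]
```

```bash
cat > look.py <<'E'
import sys
from h import *
from station import snapshot,telemetry
x,y,z,r,zu,rb=map(float,sys.argv[1:7]); k=2
s=snapshot("wrist"); p=telemetry.sense()["tcp_pos"]
im=np.ascontiguousarray(cv2.resize(s["image"],None,fx=k,fy=k,interpolation=cv2.INTER_CUBIC))
ring(s,im,x,y,z,r,(0,255,0),k); ring(s,im,p[0],p[1],zu,rb,(255,255,0),k)
print("mouth,under,under at mouth z",(proj(s,[[x,y,z],[p[0],p[1],zu],[p[0],p[1],z]])*k-[160,240]).round())
cv2.imwrite(sys.argv[7],np.clip(im[240:840,160:960,::-1]*1.4,0,255).astype(np.uint8))
E
python3 look.py .5064 -.2722 .044 .0295 .0565 .021 pics/p6.png
```

```text
mouth,under,under at mouth z [[405. 227.]
 [404. 236.]
 [404. 222.]]
```

View pics/p6.png

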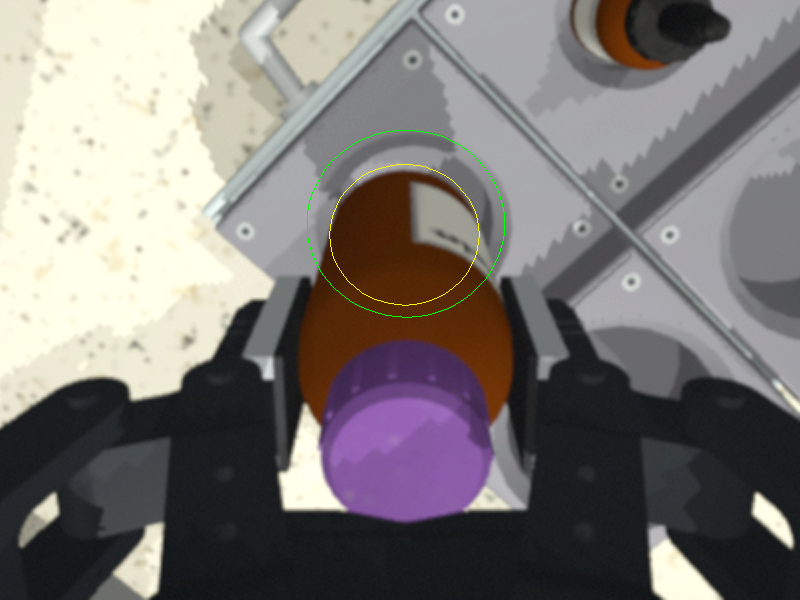

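```bash

python3 -m crank '-0.036 0.03 0 0 0 0; 0 0 0.1 0 0 0; 0 0 0.2 0 0 0; 0 0 0.2 0 0 0; 0 0 0.15 0 0 0' 
python3 -m crank '0 0 0.15 0 0 0; 0 0 0.1 0 0 0; 0 0 0.05 0 0 0; 0 0 0 0 0 0; 0 0 0 0 0 0'; python3 go.py .5064 -.2722 .0625
```

```text
t: 16.45
tcp_pos: [0.5061, -0.271, 0.0749]
tool_rot: [0.368, 0.93, 0.0, -0.001]
force: [-0.7, -0.3, -1.8]
finger_gap: 0.474
gripper_force: 40.6
t: 16.95
tcp_pos: [0.5068, -0.2714, 0.0643]
tool_rot: [0.368, 0.93, -0.0, 0.0]
force: [0.4, 0.0, -0.6]
finger_gap: 0.469
gripper_force: 40.7
t 16.95 tcp [ 0.5068 -0.2714  0.0643] yaw_y 46.77 tilt [-4.e-04  0.e+00 -1.e+00] gap 0.469 gf 40.7 F [ 0.4  0.  -0.6]
tool shift units (4cm): [-0.007 -0.021  0.044]
```

```bash

python3 -m crank '0 0 0.05 0 0 0; 0 0 0.02 0 0 0; 0 0 0 0 0 0; 0 0 0 0 0 0; 0 0 0 0 0 0'; python3 -m crank '0 0 0 0 0 0; 0 0 0 0 0 0; 0 0 0 0 0 0; 0 0 0 0 0 0; 0 0 0 0 0 0' 0.4 >/dev/null
python3 -m crank '0 0 -0.1 0 0 0; 0 0 -0.3 0 0 0; 0 0 -0.6 0 0 0; 0 0 -0.8 0 0 0; 0 0 -0.8 0 0 0' >/dev/null
python3 -m crank '0 0 -0.6 0 0 0; 0 0 -0.3 0 0 0; 0 0 -0.1 0 0 0; 0 0 0 0 0 0; 0 0 0 0 0 0'; python3 go.py .4348 .194 .2
python3 - <<'E'
from h import *
from station import snapshot
P=cloud(snapshot("wrist"))
for x,y in((.5027,-.184),(.5068,-.2714)):
    d=(np.hypot(P[...,0]-x,P[...,1]-y)<.025)&(P[...,2]<.15); q=P[d]; print(np.nanmax(q[:,2]), q[q[:,2]>np.nanmax(q[:,2])-.006].mean(0))
E
```

```text
t: 17.45
tcp_pos: [0.5071, -0.2717, 0.0628]
tool_rot: [0.368, 0.93, -0.0, 0.001]
force: [-0.5, 0.5, 5.3]
finger_gap: 0.471
gripper_force: 41.4
t: 18.95
tcp_pos: [0.5059, -0.2708, 0.2041]
tool_rot: [0.368, 0.93, 0.0, -0.001]
force: [-0.4, -0.9, -0.5]
finger_gap: 0.703
gripper_force: 0.0
t 18.95 tcp [ 0.5059 -0.2708  0.2041] yaw_y 46.77 tilt [ 2.6e-03 -2.0e-04 -1.0e+00] gap 0.703 gf 0.0 F [-0.4 -0.9 -0.5]
tool shift units (4cm): [9.253 7.249 0.125]
0.09838442286747916 [ 0.50533747 -0.18368382  0.09526905]
0.11569982589376111 [ 0.50702826 -0.27169143  0.11359457]
```

```bash

python3 -m crank '0.3 0.2 0 0 0 0; 0.6 0.5 0 0 0 0; 0.8 0.65 0 0 0 0; 0.9 0.7 0 0 0 0; 0.9 0.7 0 0 0 0' 1 50 >/dev/null
python3 -m crank '0.9 0.7 0 0 0 0; 0.9 0.7 0 0 0 0; 0.9 0.7 0 0 0 0; 0.9 0.7 0 0 0 0; 0.9 0.7 0 0 0 0' >/dev/null
python3 -m crank '0.6 0.5 0 0 0 0; 0.4 0.3 0 0 0 0; 0.2 0.1 0 0 0 0; 0 0 0 0 0 0; 0 0 0 0 0 0' >/dev/null
python3 go.py .4348 .194 .058
python3 - <<'E'
from h import *
from station import snapshot
s=snapshot("wrist");P=cloud(s)
for b,(x,y,h) in dict(w125=(.434,.194,.125),w135=(.606,.347,.135),blue=(.522,.101,.125),jar=(.443,.309,.078),w105=(.59,.199,.105)).items():
    m=(np.hypot(P[...,0]-x,P[...,1]-y)<.035)&(np.abs(P[...,2]-h)<.006);v,u=np.nonzero(m)
    if len(u)>50: c,r=cv2.minEnclosingCircle(cast(s,np.c_[u,v],h).astype(np.float32)); print(b,len(u),np.round(c,4),round(r,4))
E
```

```text
t 20.5 tcp [0.4339 0.1886 0.205 ] yaw_y 46.77 tilt [ 3.e-04 -1.e-03 -1.e+00] gap 1.0 gf 0.0 F [-0.6  0.2 -0.6]
tool shift units (4cm): [0.075 0.117 3.675]
w125 1807 [0.4345 0.1961] 0.0164
blue 688 [0.5197 0.1063] 0.0155
jar 3378 [0.4444 0.3091] 0.0238
```

```bash

python3 -m crank '0.1 0.12 0.2 0 0 0; 0 0 0.5 0 0 0; 0 0 0.7 0 0 0; 0 0 0.7 0 0 0; 0 0 0.6 0 0 0' >/dev/null
python3 -m crank '0 0 0.5 0 0 0; 0 0 0.3 0 0 0; 0 0 0.15 0 0 0; 0 0 0 0 0 0; 0 0 0 0 0 0' 
python3 -m crank '0 0 0 0 0 0; 0 0 0 0 0 0; 0 0 0 0 0 0; 0 0 0 0 0 0; 0 0 0 0 0 0' -1 50 >/dev/null
python3 -m crank '0 0 0 0 0 0; 0 0 0 0 0 0; 0 0 0 0 0 0; 0 0 -0.1 0 0 0; 0 0 -0.2 0 0 0'; python3 go.py .434 .195 .058 
python3 -m crank '0 0 -0.4 0 0 0; 0 0 -0.7 0 0 0; 0 0 -0.8 0 0 0; 0 0 -0.7 0 0 0; 0 0 -0.5 0 0 0'; python3 go.py .591 -.1808 .16
```

```text
t: 21.55
tcp_pos: [0.4351, 0.1952, 0.0595]
tool_rot: [0.369, 0.93, 0.0, 0.0]
force: [0.6, -0.4, -0.5]
finger_gap: 1.004
gripper_force: 0.0
t: 22.55
tcp_pos: [0.4341, 0.1953, 0.0714]
tool_rot: [0.368, 0.93, -0.0, -0.001]
force: [-0.4, 0.3, -2.0]
finger_gap: 0.601
gripper_force: 52.7
t 22.55 tcp [0.4341 0.1953 0.0714] yaw_y 46.78 tilt [ 9.0e-04 -1.2e-03 -1.0e+00] gap 0.601 gf 52.7 F [-0.4  0.3 -2. ]
tool shift units (4cm): [-0.003 -0.007  0.334]
t: 23.05
tcp_pos: [0.4348, 0.1955, 0.1975]
tool_rot: [0.368, 0.93, 0.001, 0.001]
force: [-0.3, 0.0, -3.6]
finger_gap: 0.601
gripper_force: 53.0
t 23.05 tcp [0.4348 0.1955 0.1975] yaw_y 46.78 tilt [-0.0012  0.0017 -1.    ] gap 0.601 gf 53.0 F [-0.3  0.  -3.6]
tool shift units (4cm): [-9.286 -4.183  0.942]
```

```bash

python3 -m crank '-0.2 -0.1 -0.2 0 0 0; -0.5 -0.25 -0.2 0 0 0; -0.8 -0.35 0 0 0 0; -0.9 -0.4 0 0 0 0; -0.9 -0.4 0 0 0 0' >/dev/null
python3 -m crank '-0.9 -0.4 0 0 0 0; -0.9 -0.4 0 0 0 0; -0.9 -0.4 0 0 0 0; -0.9 -0.4 0 0 0 0; -0.9 -0.4 0 0 0 0' >/dev/null
python3 -m crank '-0.7 -0.3 0 0 0 0; -0.4 -0.2 0 0 0 0; -0.2 -0.1 0.2 0 0 0; 0 0 0.4 0 0 0; 0 0 0.5 0 0 0' >/dev/null
python3 -m crank '0 0 0.4 0 0 0; 0 0 0.2 0 0 0; 0 0 0 0 0 0; 0 0 0 0 0 0; 0 0 0 0 0 0'
python3 go.py .591 -.1808 .125
```

```text
t: 25.05
tcp_pos: [0.5882, -0.1734, 0.1442]
tool_rot: [0.368, 0.93, -0.0, 0.001]
force: [-0.1, -0.1, -2.6]
finger_gap: 0.606
gripper_force: 53.0
t 25.05 tcp [ 0.5882 -0.1734  0.1442] yaw_y 46.8 tilt [-1.7e-03  5.0e-04 -1.0e+00] gap 0.606 gf 53.0 F [-0.1 -0.1 -2.6]
tool shift units (4cm): [-0.176 -0.087  0.481]
```

Now apply the correction, lower to ~12 mm above the insert, and look.

```bash

python3 -m crank '-0.176 -0.087 0.1 0 0 0; 0 0 0.2 0 0 0; 0 0 0.15 0 0 0; 0 0 0 0 0 0; 0 0 0 0 0 0' >/dev/null
python3 go.py .591 -.1808 .0755
python3 look.py .591 -.1808 .050 .0355 .067 .027 pics/p7.png
```

```text
t 25.55 tcp [ 0.59   -0.1806  0.1248] yaw_y 46.77 tilt [ 1.2e-03 -3.0e-04 -1.0e+00] gap 0.605 gf 53.0 F [-0.   0.5 -2.6]
tool shift units (4cm): [-0.022  0.014  1.232]
mouth,under,under at mouth z [[406. 209.]
 [405. 225.]
 [405. 207.]]
```

View pics/p7.png

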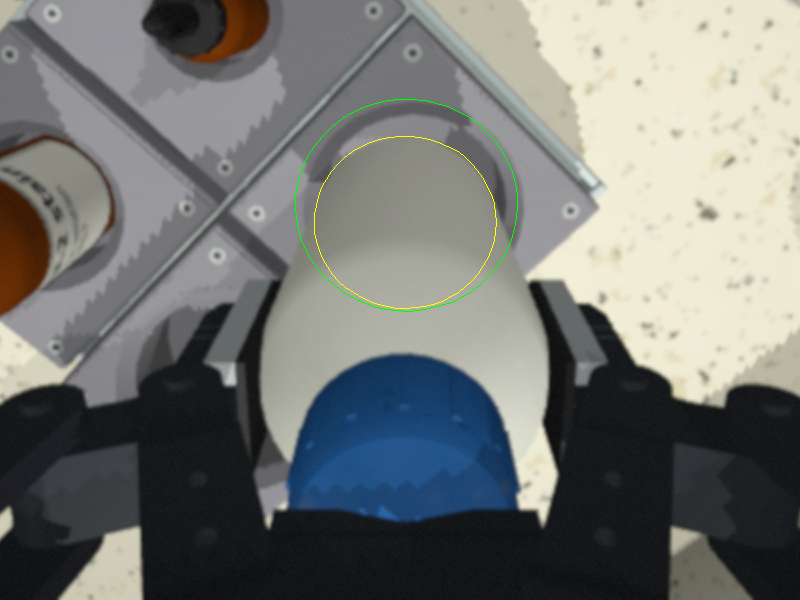

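```bash

python3 -m crank '-0.03 0.045 0.1 0 0 0; 0 0 0.2 0 0 0; 0 0 0.2 0 0 0; 0 0 0.2 0 0 0; 0 0 0.15 0 0 0' 
python3 -m crank '0 0 0.15 0 0 0; 0 0 0.1 0 0 0; 0 0 0.07 0 0 0; 0 0 0 0 0 0; 0 0 0 0 0 0'; python3 go.py .591 -.1808 .0755
```

```text
t: 26.1
tcp_pos: [0.592, -0.1801, 0.0901]
tool_rot: [0.368, 0.93, 0.0, -0.001]
force: [-0.3, 0.5, -2.5]
finger_gap: 0.604
gripper_force: 53.0
t: 26.6
tcp_pos: [0.5926, -0.1804, 0.0787]
tool_rot: [0.368, 0.93, -0.0, 0.0]
force: [-0.4, 0.7, -2.3]
finger_gap: 0.604
gripper_force: 53.0
t 26.6 tcp [ 0.5926 -0.1804  0.0787] yaw_y 46.78 tilt [-4.e-04  1.e-04 -1.e+00] gap 0.604 gf 53.0 F [-0.4  0.7 -2.3]
tool shift units (4cm): [ 0.023 -0.036  0.079]
```

```bash

python3 -m crank '0 0 0.05 0 0 0; 0 0 0.03 0 0 0; 0 0 0.01 0 0 0; 0 0 0 0 0 0; 0 0 0 0 0 0'; python3 go.py; python3 -m crank '0 0 0 0 0 0; 0 0 0 0 0 0; 0 0 0 0 0 0; 0 0 0 0 0 0; 0 0 0 0 0 0' 0.6 >/dev/null
python3 -m crank '0 0 -0.1 0 0 0; 0 0 -0.3 0 0 0; 0 0 -0.6 0 0 0; 0 0 -0.8 0 0 0; 0 0 -0.8 0 0 0' >/dev/null
python3 -m crank '0 0 -0.6 0 0 0; 0 0 -0.3 0 0 0; 0 0 -0.1 0 0 0; 0 0 0 0 0 0; 0 0 0 0 0 0'; python3 go.py .607 .347 .22
python3 - <<'E'
from h import *
from station import snapshot
P=cloud(snapshot("wrist"))
d=(np.hypot(P[...,0]-.5926,P[...,1]+.1804)<.025)&(P[...,2]<.16); q=P[d]; print(np.nanmax(q[:,2]), q[q[:,2]>np.nanmax(q[:,2])-.006].mean(0))
E
```

```text
t: 27.1
tcp_pos: [0.5931, -0.1806, 0.0764]
tool_rot: [0.368, 0.93, -0.0, 0.001]
force: [-1.0, 0.9, 5.8]
finger_gap: 0.608
gripper_force: 53.7
t 27.1 tcp [ 0.5931 -0.1806  0.0764] yaw_y 46.78 tilt [-1.8e-03  4.0e-04 -1.0e+00] gap 0.608 gf 53.7 F [-1.   0.9  5.8]
t: 28.6
tcp_pos: [0.5916, -0.1799, 0.2175]
tool_rot: [0.368, 0.93, 0.0, -0.001]
force: [-0.7, 0.1, -0.4]
finger_gap: 0.798
gripper_force: 0.0
t 28.6 tcp [ 0.5916 -0.1799  0.2175] yaw_y 46.77 tilt [ 2.7e-03 -8.0e-04 -1.0e+00] gap 0.798 gf 0.0 F [-0.7  0.1 -0.4]
tool shift units (4cm): [ 8.742  9.86  -0.045]
0.14275496910383012 [ 0.5930405  -0.18024274  0.14058657]
```

Seated (top at 141 mm). Now the largest bottle.

```bash

python3 -m crank '0.2 0.2 0 0 0 0; 0.5 0.5 0 0 0 0; 0.7 0.8 0 0 0 0; 0.8 0.9 0 0 0 0; 0.8 0.9 0 0 0 0' 1 60 >/dev/null
python3 -m crank '0.8 0.9 0 0 0 0; 0.8 0.9 0 0 0 0; 0.8 0.9 0 0 0 0; 0.8 0.9 0 0 0 0; 0.8 0.9 0 0 0 0' >/dev/null
python3 -m crank '0.7 0.85 0 0 0 0; 0.6 0.7 0 0 0 0; 0.4 0.4 0 0 0 0; 0 0 0 0 0 0; 0 0 0 0 0 0' >/dev/null
python3 -m crank '0 0 0 0 0 0; 0 0 0 0 0 0; 0 0 0 0 0 0; 0 0 0 0 0 0; 0 0 0 0 0 0' >/dev/null
python3 go.py .607 .347 .068
python3 - <<'E'
from h import *
from station import snapshot
s=snapshot("wrist");P=cloud(s)
for b,(x,y,h) in dict(w135=(.606,.347,.135),w105=(.59,.199,.105)).items():
    m=(np.hypot(P[...,0]-x,P[...,1]-y)<.035)&(np.abs(P[...,2]-h)<.006);v,u=np.nonzero(m)
    if len(u)>50: c,r=cv2.minEnclosingCircle(cast(s,np.c_[u,v],h).astype(np.float32)); print(b,len(u),np.round(c,4),round(r,4))
cv2.imwrite("pics/p8.png",s["image"][:,:,::-1])
E
```

```text
t 30.65 tcp [0.6062 0.3417 0.2191] yaw_y 46.73 tilt [-1.e-04  1.e-04 -1.e+00] gap 0.998 gf 0.0 F [ 0.1 -0.2 -0.9]
tool shift units (4cm): [0.077 0.109 3.777]
w135 2040 [0.6078 0.3494] 0.0177
```

View pics/p8.png

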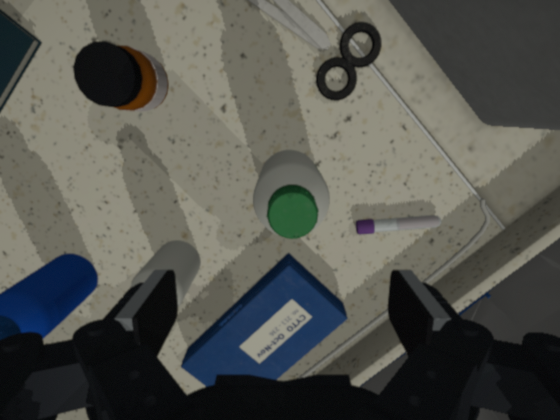

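```bash

python3 -m crank '0.09 0.13 0.2 0 0 0; 0 0 0.5 0 0 0; 0 0 0.7 0 0 0; 0 0 0.7 0 0 0; 0 0 0.6 0 0 0' >/dev/null
python3 -m crank '0 0 0.5 0 0 0; 0 0 0.35 0 0 0; 0 0 0.2 0 0 0; 0 0 0.02 0 0 0; 0 0 0 0 0 0' 
python3 -m crank '0 0 0 0 0 0; 0 0 0 0 0 0; 0 0 0 0 0 0; 0 0 0 0 0 0; 0 0 0 0 0 0' -1 60 >/dev/null
python3 -m crank '0 0 0 0 0 0; 0 0 0 0 0 0; 0 0 0 0 0 0; 0 0 -0.1 0 0 0; 0 0 -0.2 0 0 0'; python3 go.py .607 .348 .068 
python3 -m crank '0 0 -0.4 0 0 0; 0 0 -0.7 0 0 0; 0 0 -0.8 0 0 0; 0 0 -0.7 0 0 0; 0 0 -0.5 0 0 0'; python3 go.py .596 -.2685 .2
```

```text
t: 31.7
tcp_pos: [0.6075, 0.3488, 0.0687]
tool_rot: [0.368, 0.93, 0.0, 0.0]
force: [0.0, -0.2, -0.0]
finger_gap: 0.998
gripper_force: 0.0
t: 32.7
tcp_pos: [0.6054, 0.3478, 0.0788]
tool_rot: [0.368, 0.93, -0.001, -0.002]
force: [-0.8, -0.5, -2.0]
finger_gap: 0.671
gripper_force: 64.5
t 32.7 tcp [0.6054 0.3478 0.0788] yaw_y 46.77 tilt [ 0.0018 -0.0037 -1.    ] gap 0.671 gf 64.5 F [-0.8 -0.5 -2. ]
tool shift units (4cm): [-0.027  0.031  0.271]
t: 33.2
tcp_pos: [0.6076, 0.3487, 0.2076]
tool_rot: [0.368, 0.93, 0.001, 0.001]
force: [0.5, -0.3, -2.3]
finger_gap: 0.676
gripper_force: 64.8
t 33.2 tcp [0.6076 0.3487 0.2076] yaw_y 46.78 tilt [-0.0015  0.0031 -1.    ] gap 0.676 gf 64.8 F [ 0.5 -0.3 -2.3]
tool shift units (4cm): [-10.356 -11.444   0.169]
```

```bash

python3 -m crank '-0.2 -0.2 -0.3 0 0 0; -0.4 -0.5 -0.4 0 0 0; -0.6 -0.7 -0.3 0 0 0; -0.8 -0.9 -0.1 0 0 0; -0.8 -0.9 0 0 0 0' >/dev/null
python3 -m crank '-0.8 -0.9 0 0 0 0; -0.8 -0.9 0 0 0 0; -0.8 -0.9 0 0 0 0; -0.8 -0.9 0 0 0 0; -0.8 -0.9 0 0 0 0' >/dev/null
python3 -m crank '-0.8 -0.9 0 0 0 0; -0.8 -0.8 0 0 0 0; -0.7 -0.8 0 0 0 0; -0.6 -0.6 0 0 0 0; -0.4 -0.3 0 0 0 0' >/dev/null
python3 -m crank '-0.2 -0.1 0 0 0 0; 0 0 0 0 0 0; 0 0 0 0 0 0; 0 0 0 0 0 0; 0 0 0 0 0 0'
python3 go.py .596 -.2685 .14
```

```text
t: 35.2
tcp_pos: [0.6004, -0.2584, 0.2482]
tool_rot: [0.367, 0.93, 0.0, -0.0]
force: [-0.5, 0.0, -2.5]
finger_gap: 0.674
gripper_force: 64.9
t 35.2 tcp [ 0.6004 -0.2584  0.2482] yaw_y 46.89 tilt [ 6.e-04  1.e-04 -1.e+00] gap 0.674 gf 64.9 F [-0.5  0.  -2.5]
tool shift units (4cm): [-0.094 -0.26   2.705]
```

```bash

python3 -m crank '-0.1 -0.25 0 0 0 0; 0 0 0.2 0 0 0; 0 0 0.5 0 0 0; 0 0 0.7 0 0 0; 0 0 0.6 0 0 0' >/dev/null
python3 -m crank '0 0 0.4 0 0 0; 0 0 0.2 0 0 0; 0 0 0.05 0 0 0; 0 0 0 0 0 0; 0 0 0 0 0 0'
python3 go.py .597 -.268 .0847
python3 look.py .597 -.268 .056 .0385 .073 .03 pics/p9.png
```

```text
t: 36.2
tcp_pos: [0.5971, -0.2707, 0.1432]
tool_rot: [0.368, 0.93, -0.0, 0.001]
force: [0.9, 0.3, -1.9]
finger_gap: 0.674
gripper_force: 64.9
t 36.2 tcp [ 0.5971 -0.2707  0.1432] yaw_y 46.77 tilt [-2.3e-03  4.0e-04 -1.0e+00] gap 0.674 gf 64.9 F [ 0.9  0.3 -1.9]
tool shift units (4cm): [0.052 0.046 1.463]
mouth,under,under at mouth z [[410. 189.]
 [404. 210.]
 [404. 195.]]
```

View pics/p9.png

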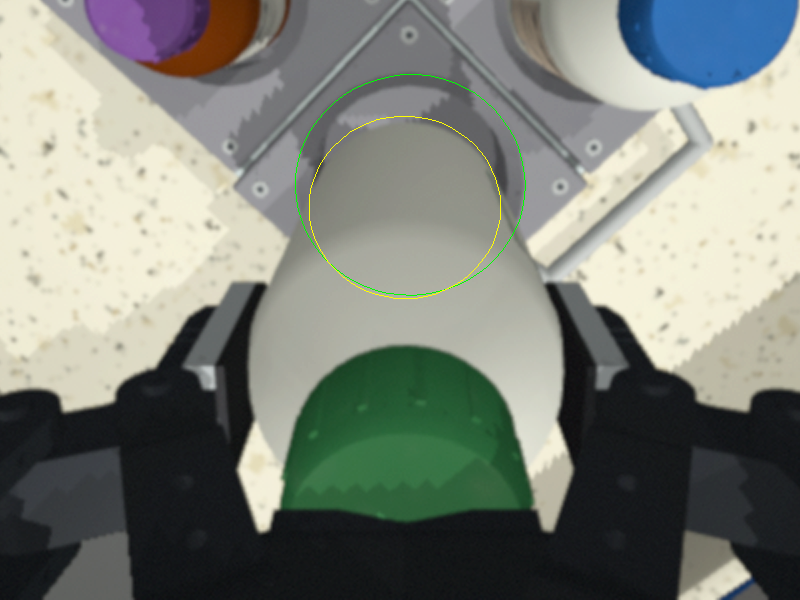

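```bash

python3 -m crank '0.045 0.046 0.1 0 0 0; 0 0 0.2 0 0 0; 0 0 0.25 0 0 0; 0 0 0.25 0 0 0; 0 0 0.2 0 0 0' 
python3 -m crank '0 0 0.2 0 0 0; 0 0 0.1 0 0 0; 0 0 0.05 0 0 0; 0 0 0 0 0 0; 0 0 0 0 0 0'; python3 go.py .597 -.268 .0847
```

```text
t: 36.75
tcp_pos: [0.5958, -0.2673, 0.1005]
tool_rot: [0.368, 0.93, 0.0, -0.001]
force: [-0.2, -0.3, -2.2]
finger_gap: 0.673
gripper_force: 64.9
t: 37.25
tcp_pos: [0.5966, -0.2678, 0.0885]
tool_rot: [0.368, 0.93, -0.0, 0.0]
force: [-0.0, -0.1, -3.0]
finger_gap: 0.669
gripper_force: 64.9
t 37.25 tcp [ 0.5966 -0.2678  0.0885] yaw_y 46.77 tilt [-8.e-04  2.e-04 -1.e+00] gap 0.669 gf 64.9 F [-0.  -0.1 -3. ]
tool shift units (4cm): [-0.01   0.002  0.095]
```

```bash

python3 -m crank '0 0 0.05 0 0 0; 0 0 0.03 0 0 0; 0 0 0.015 0 0 0; 0 0 0 0 0 0; 0 0 0 0 0 0'; python3 go.py; python3 -m crank '0 0 0 0 0 0; 0 0 0 0 0 0; 0 0 0 0 0 0; 0 0 0 0 0 0; 0 0 0 0 0 0' 0.8 >/dev/null
python3 -m crank '0 0 -0.1 0 0 0; 0 0 -0.3 0 0 0; 0 0 -0.6 0 0 0; 0 0 -0.8 0 0 0; 0 0 -0.8 0 0 0' >/dev/null
python3 -m crank '0 0 -0.8 0 0 0; 0.4 0.4 -0.5 0 0 0; 0.7 0.7 -0.1 0 0 0; 0.8 0.8 0 0 0 0; 0.8 0.8 0 0 0 0' >/dev/null
python3 -m crank '0.8 0.8 0 0 0 0; 0.8 0.8 0 0 0 0; 0.8 0.8 0 0 0 0; 0.8 0.8 0 0 0 0; 0.8 0.8 0 0 0 0' >/dev/null
python3 -m crank '0.5 0.5 0 0 0 0; 0.2 0.2 0 0 0 0; 0 0 0 0 0 0; 0 0 0 0 0 0; 0 0 0 0 0 0'
python3 - <<'E'
from h import *
from station import snapshot
ims=[]
for n in("top","scene"):
    s=snapshot(n);P=cloud(s);print(n)
    ims.append(cv2.resize(s["image"],(400,300)))
    for b,(x,y,h) in dict(drop=(.502,-.185,.098),brown=(.5065,-.2715,.114),w125=(.592,-.181,.141),w135=(.596,-.268,.151),w105=(.59,.199,.105),jar=(.443,.309,.078)).items():
        m=(np.hypot(P[...,0]-x,P[...,1]-y)<.035)&(np.abs(P[...,2]-h)<.004);v,u=np.nonzero(m)
        if len(u): c,r=cv2.minEnclosingCircle(cast(s,np.c_[u,v],h).astype(np.float32)); print(b,len(u),np.round(c,4),round(r,4),P[m][:,2].mean())
    u,v=proj(s,[.55,-.22,.06])[0].astype(int); ims.append(cv2.resize(s["image"][v-60:v+60,u-80:u+80],(400,300)))
cv2.imwrite("pics/end.png",np.vstack([np.hstack(ims[:2]),np.hstack(ims[2:])])[:,:,::-1])
E
```

```text
t: 37.75
tcp_pos: [0.5969, -0.2679, 0.0859]
tool_rot: [0.368, 0.93, -0.0, 0.001]
force: [-0.3, 0.8, 6.1]
finger_gap: 0.673
gripper_force: 65.6
t 37.75 tcp [ 0.5969 -0.2679  0.0859] yaw_y 46.78 tilt [-1.8e-03  1.0e-04 -1.0e+00] gap 0.673 gf 65.6 F [-0.3  0.8  6.1]
t: 40.25
tcp_pos: [0.5837, 0.1492, 0.2445]
tool_rot: [0.369, 0.929, -0.0, 0.0]
force: [-0.2, 0.2, 0.4]
finger_gap: 0.903
gripper_force: 0.0
top
drop 7 [ 0.5034 -0.1823] 0.0027 0.09579570174301712
brown 112 [ 0.5061 -0.2718] 0.014 0.11446982809833714
w125 142 [ 0.592  -0.1803] 0.0162 0.1419569329650645
w135 179 [ 0.5959 -0.2676] 0.0179 0.1520263839369995
scene
drop 3 [ 0.5001 -0.1845] 0.0023 0.0945140837855618
brown 90 [ 0.5025 -0.274 ] 0.0139 0.11223283296949314
w125 92 [ 0.5884 -0.1823] 0.016 0.13941068771039153
w135 129 [ 0.5927 -0.2693] 0.0179 0.14931270734952093
w105 50 [0.5873 0.1943] 0.0153 0.10311465185859886
jar 153 [0.4412 0.3039] 0.0262 0.07636842584820264
```

View pics/end.png

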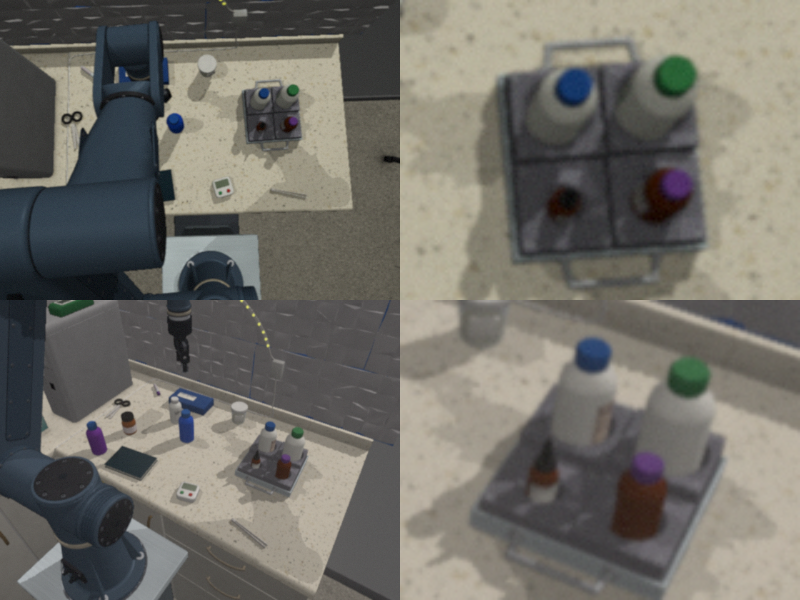

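The picture shows all four bottles upright in their own bores, with cap tops at the seated heights. The small white bottle and the jar have not moved, and the arm is clear of everything.

```bash
python3 -c "
from station import manip
print(manip.sign_off())"
```

```text
the job is handed in; nothing more can be done
None
```

The job is handed in: all four bottles stand seated in the inserts bored to their size, the smallest white bottle and the jar are where they began, and it took about 40 s of the 112 s allowed; the hand-in returned no verdict, so this rests on my own final camera checks.

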